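# Load a slide carrier over the lip of a slide reader

## Task

Pick up the narrow steel carrier (the one that holds a single glass slide), lay it flat on the slide reader's loading ledge, lengthways to the pocket, and let go of it there. Then push it from behind over the raised lip so that it drops flat into the pocket, and keep pushing slowly until it bears firmly on the end stop (about 6 N) for a moment, but never hard enough (12 N or more) to crack the slide. Leave it lying there and leave everything else on the bench where it is.

Things in the scene. Friction and masses are not known exactly. Their poses are not given: they have to be found in the camera images.
- carrier_center (a point): The narrow slide carrier: flat stainless-steel plate 80 x 56 x 10 mm, 0.2 to 0.4 kg, one glass slide let into its top, loose on the bench. The point is its centre, 5 mm above its underside; x along its 80 mm length, y across its 56 mm width, z up. Grip it across the 56 mm width. Either end may lead. Sliding it takes 1 to 4 N, up to 6 N on the lip.
- carrier: The same narrow carrier, its own origin: centre of its underside, axes as above.
- reader: The fixed slide reader (white and grey, low). Its x axis is the loading direction, y across, z up; origin on the bench, under the pocket-side edge of the lip, on the centre line. A white electronics box stands on its -y side: x 0 to 135, y -65 to -140, up to z = 50 (mm, this frame).
- ledge (a point): Middle of the flat loading ledge, on its top, 30 mm above the bench; axes as the reader's. In the reader's frame, mm: ledge flat from x = -135 to -14, 130 wide. A carrier lying before the lip has its centre between x = -94 and -56, at z = 35.
- lip (a point): Middle of the lip's pocket-side top edge; axes as the reader's. Reader's frame, mm: lip ramp rises from z = 30 at x = -14 to 33 at x = -6, flat to x = 0, then drops upright to the pocket floor at z = 28. Pocket 62 wide between walls that run from x = -4 on, up to z = 38; flared cheeks, as high, widen the entrance to 80 at x = -24. Seated, the carrier's top is 5 mm above the lip.
- bridge (a point): Top of the grey bridge over the pocket, at its centre. Reader's frame, mm: x = 56 to 86, underside z = 54, top z = 64, black cap on it to z = 70.
- endstop: End stop of the pocket. The origin is its fixed aluminium mount, underside centre, 146 mm beyond the lip's edge. The mount carries a dark steel block (22 x 50 x 17 mm, knob on top) clamped ahead of it; where the block is set is not reported: its face lies anywhere 88 to 112 mm beyond the lip's edge, so the seated carrier's rear is 8 to 32 mm beyond it. Rigid: find it by feel.
- wide_carrier_center (a point): Bystander: wide carrier for two slides, steel, 100 x 76 x 10 mm, loose; point at its centre, 5 mm up.
- oil_bottle: Bystander: amber bottle, 30 mm across, 75 mm tall, loose; origin under its centre.
- dish: Bystander: flat clear dish, 86 mm across, 14 mm tall, loose; origin under its centre.
- slide_box: Bystander: grey box 95 x 85 x 34 mm, loose; origin under its centre.
- specimen_jar: Bystander: clear jar, 56 mm across, 60 mm tall, loose; origin under its centre.
- coverslips: Bystander: small white box 40 x 40 x 20 mm, loose; origin under its centre.
- pen: Bystander: black pen 130 mm long, 10 mm thick, lying loose; origin under its middle.
Mind the look-alikes: they are no part of the job. Leave any yellow look-alike of the carrier alone.

How it is judged (in metres and radians):
On the way, in this order (a step that is already met when the one before it is completed fails the run):
1. the carrier lies flat on the loading ledge, before the lip and roughly on the centre line, and is released (x of carrier_center in the frame of reader between -0.102 and -0.048 m and y of carrier_center in the frame of reader between -0.02 and 0.02 m and z of carrier_center in the frame of reader between 0.033 and 0.038 m and angle between carrier_center's own z axis and vertical below 0.05 rad and contact force between the fingers and carrier below 0.1 N), for 0.2 s.
2. the carrier has gone over the lip and lies flat in the pocket (x of carrier_center in the frame of reader between 0.042 and 0.078 m and y of carrier_center in the frame of reader between -0.006 and 0.006 m and z of carrier_center in the frame of reader between 0.031 and 0.0348 m and angle between carrier_center's own z axis and vertical below 0.04 rad), for 0.05 s.
3. the carrier is pressed against the end stop with at least 3 N (all of step 2 and contact force between carrier and endstop above 3 N), for 0.1 s.
At the end, for the whole second after the job is handed in: The narrow carrier lies flat in the pocket (centre 31 to 34.8 mm up, within 6 mm of the centre line, more than 42 mm beyond the lip's edge, tilt under 0.04 rad), at most 78 mm beyond it; it is at rest and released (all of step 2 and linear speed of carrier below 0.01 m/s and contact force between the fingers and carrier below 0.1 N); the robot touches nothing.
It fails at once if the carrier is pressed against the end stop with more than 12 N (contact force between carrier and endstop above 12 N).
It fails at once if another thing on the bench (wide carrier, oil bottle, dish, slide box, specimen jar, pen, cover-slip box) is moved by more than 15 mm (distance of any of wide_carrier_center, oil_bottle, dish, slide_box, specimen_jar, pen, coverslips from where it was at the start of the episode above 0.015 m).
It also fails if it takes over 61 s, if anything falls off the work surface, if the arm or the gripper's body presses on something with over 40 N, if the wrist force passes 120 N, or if a joint passes its speed limit or range.

## Robot

A 7-joint arm with a two-finger parallel gripper is mounted at the origin on the work surface. World frame = base frame: x ahead of the robot, y to its left, z up, the work surface at z = 0. Lengths are in m, angles in degrees, forces in N, time in s.
With the tool pointing down it reaches from about 0.4 to 0.9 m from the base axis. Payload 5.5 kg.
Tool frame: the origin (TCP) lies at the centre of the arm's flange, where the gripper is bolted on; the fingertips stand 178 mm ahead of it and the grasp point (between the pads) lies 159 mm ahead of it; z points along the fingers, y is the line along which they close (so a half turn about z gives the same grasp; the last joint's range is limited). The gripper opens to 92 mm and grips with 3 to 60 N. Pads are 19 mm wide; open, the fingers measure 130 mm over their backs; the gripper's body (75 mm by 190 mm) begins 47 mm behind the grasp point.
Start: joints at [87.101, 28.699, -24.465, 88.831, 12.651, 65.22, -12.049], TCP at [0.201, -0.618, 0.405] pointing down, gripper open.
Joint ranges: [-164.97, 164.97], [-17.58, 116.51], [-87.97, 89.64], [11.32, 138.91], [-80.73, 260.73], [10.89, 115.49], [-147.41, 147.41]. Speed limits (degrees/s): [147.25, 147.25, 180, 180, 180, 180, 180].

## Interface

Orientations are given as [roll, pitch, yaw] about the fixed x, y, z axes, in that order (R = Rz(yaw) Ry(pitch) Rx(roll)).
In Python, from bench import ctrl gives the robot as it stands. The module is installed in compiled form; this text tells all that it offers.
- The arm moves only by the tool drive_tool, never from a script. Its argument "increments" is a list of rows, each a list of 3 entries, a list of its own where there are three numbers: the turn, a rotation vector about the tool's x, y, z in units of 180 degrees (1.0 is 180 degrees), then the shift along the tool's x, y, z in units of 80 cm (1.0 is 80 cm), then the gripper command: -1 is fully open, 1 is shut, values between are in proportion. A call has 1 to 5 rows; each row shifts and turns the commanded pose from where the row before left it, along the tool's axes as they then stand; what a row does not reach is not made up. A row lasts 1/10 s, in which the tool goes at most 50 mm and 8.59 degrees, less where a joint would pass 70% of its speed; a pose out of reach is approached as far as the arm can. A call with a number of a shift or a turn outside -1 to 1 is refused whole. A call with a gripper value outside its range is refused whole. The fingers move at their own pace and stop on an object; "force" is the grip in N (left out, the last holds). Time passes only in rows, so rows that do not move let the fingers close. It gives the time, the measured TCP pose, the force, the opening and the grip force at its end, in the units of the state.
- ctrl.get_obs(): the state, without advancing time (a new reading comes with each control period).
- ctrl.snapshot(name): name is "side" or "top"; returns the picture (420x560x3 uint8, red, green, blue); there is no depth.
- ctrl.calibration(name): a dict with "camera_matrix" (3x3 intrinsics, pixels), "camera_from_world" (4x4, takes a point from world to camera coordinates). Camera axes: x right, y down, z forward; pixel columns grow to the right and rows downward; lengths in m; the calibration is good to about 2 mm. A picture is of the moment at which its call begins. calibration takes no time and is no camera call.
- ctrl.finish_job(): hands the job in; it is judged then, once.
Trained networks look in the newest picture that a camera, given by its name, has taken for a name from the list of things; names that differ only in an ending like _2 or _b are one class to them, and where a whole thing is asked for, a point or a joint stands for the part that bears it (a point fixed in the world has none). Each returns a list of dicts, best first, with "conf" (0 to 1); they miss things now and then, are a little off and sometimes report something else, mostly with a low value. They report only what shows in the picture. A call takes as long as a camera call. They do not tell look-alikes from the thing itself.
- ctrl.search_frame(camera, thing): "extent" ([centre column, centre row, width, height] as shares, 0 to 1, of the picture: columns of its width, rows of its height, round what is visible of it).
- ctrl.regions_of(camera, thing): "mask" (420x560 bool, what is visible of it) and "extent" ([centre column, centre row, width, height] as shares, 0 to 1, of the picture: columns of its width, rows of its height, round what is visible of it).
The state is a dict: "time_s": time; "qpos": joint angles; "dq": joint speeds; "joint_efforts": joint torques, N m; "tool_pos": TCP position; "orientation": TCP orientation; "contact_force": force on the tool from outside, world axes, zero at the start; "ft_torque": the same for the moment, N m; "opening": finger opening in m; "grip_force": force on a finger pad.
Only numpy, scipy, OpenCV 4.12 (cv2) and the standard library are available. Lean on these libraries where they do the work, as an engineer would, in place of code of your own. Each camera call takes 0.05 s, during which the arm holds its last target. There are 200 camera calls.

## Working session

There is one attempt and no reset: what is moved stays moved. The work goes in short steps, Python scripts to look and compute and a tool call to move; the robot and the scene stay as the last step left them, time stands still between calls to the robot, and variables do not carry over. Pictures are saved under pics/ and viewed, at most 10 in all, crops included, and the job is handed in when it is done.

Besides the shell and the picture viewer there is one more tool, called after "Call:" as name([rows], argument=value, ...), one row to a line, values as JSON. drive_tool: Moves the arm, as the interface text tells. Its arguments: {"type":"object","properties":{"increments":{"type":"array","items":{"type":"array"}},"force":{"type":"number"}},"required":["increments"]}

```bash
mkdir -p pics; python3 - <<'E'
from bench import ctrl
import cv2,numpy as np
print(ctrl.get_obs())
for c in("top","side"):
    im=ctrl.snapshot(c); cv2.imwrite(f"pics/{c}0.png",im[:,:,::-1])
    k=ctrl.calibration(c); print(c,k["camera_matrix"].round(1).tolist(),k["camera_from_world"].round(4).tolist())
    for t in("carrier","reader","endstop","wide_carrier_center"):
        for d in ctrl.search_frame(c,t)[:3]:
            e=np.array(d["extent"])*[560,420,560,420]; print(c,t,round(d["conf"],2),e.round(0))
E
```

```text
{'time_s': 0.0, 'qpos': array([ 87.09892657,  28.75446345, -24.45226708,  88.89122827,
        12.6520294 ,  65.21989136, -12.04905481]), 'dq': array([-0.00753805, -0.057147  ,  0.01885883, -0.0425898 , -0.06470469,
        0.16360956, -0.0578749 ]), 'joint_efforts': array([-2.72084108e-04, -5.66582537e+01, -5.81638947e+00, -2.79109097e+01,
       -6.86732330e-02,  3.08561185e-02,  2.09184514e-04]), 'tool_pos': array([ 0.20048435, -0.61793804,  0.40367096]), 'orientation': array([-1.79888037e+02, -2.49340237e-03,  1.79841841e+01]), 'contact_force': array([-1.628885  ,  0.46588632, -0.20008004]), 'ft_torque': array([ 0.03343797, -0.01553854,  0.0101664 ]), 'grip_force': 0.0, 'opening': 0.09210095135146719}
top [[487.9, 0.0, 287.6], [0.0, 487.9, 215.9], [0.0, 0.0, 1.0]] [[-0.0046, -1.0, -0.0084, 0.029], [-0.9942, 0.0055, -0.1077, 0.5404], [0.1077, 0.0078, -0.9941, 1.4534], [0.0, 0.0, 0.0, 1.0]]
top carrier 0.71 [415. 249.  30.  19.]
top carrier 0.55 [443. 317.  24.  28.]
top carrier 0.28 [212. 279.  20.  16.]
top reader 0.76 [269. 190. 101.  81.]
top endstop 0.6 [229. 194.  17.  21.]
top endstop 0.49 [318. 138.  12.  15.]
top endstop 0.27 [354. 274.  19.  17.]
top wide_carrier_center 0.81 [389. 192.  32.  25.]
side [[435.7, 0.0, 286.5], [0.0, 435.7, 205.1], [0.0, 0.0, 1.0]] [[-0.7514, -0.6598, 0.0124, 0.3946], [-0.4771, 0.5302, -0.7009, 0.2812], [0.4558, -0.5325, -0.7132, 1.0333], [0.0, 0.0, 0.0, 1.0]]
side carrier 0.76 [377. 170.  23.  20.]
side carrier 0.75 [448. 183.  34.  18.]
side reader 0.77 [244. 222. 117.  82.]
side endstop 0.6 [213. 235.  24.  26.]
side endstop 0.35 [247. 223. 121.  83.]
side wide_carrier_center 0.56 [325. 154.  40.  24.]
```

```bash
python3 - <<'E'
import cv2
for c,(x0,x1,y0,y1) in {"top":(195,475,115,345),"side":(150,490,110,310)}.items():
    im=cv2.imread(f"pics/{c}0.png")[y0:y1,x0:x1]
    s=800/(x1-x0); im=cv2.resize(im,None,fx=min(s,600/(y1-y0)),fy=min(s,600/(y1-y0)),interpolation=cv2.INTER_CUBIC); print(im.shape); cv2.imwrite(f"pics/{c}0c.png",im)
E
```

```text
(600, 730, 3)
(471, 800, 3)
```

View pics/top0c.png

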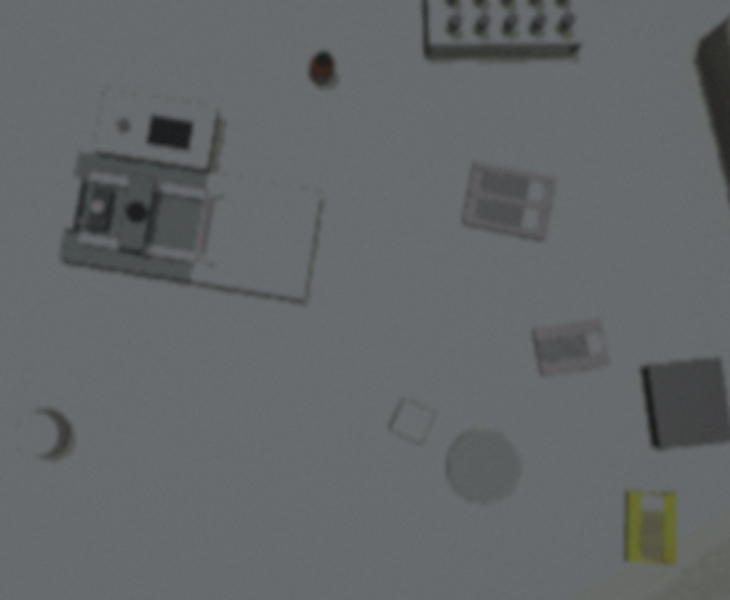

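View pics/side0c.png

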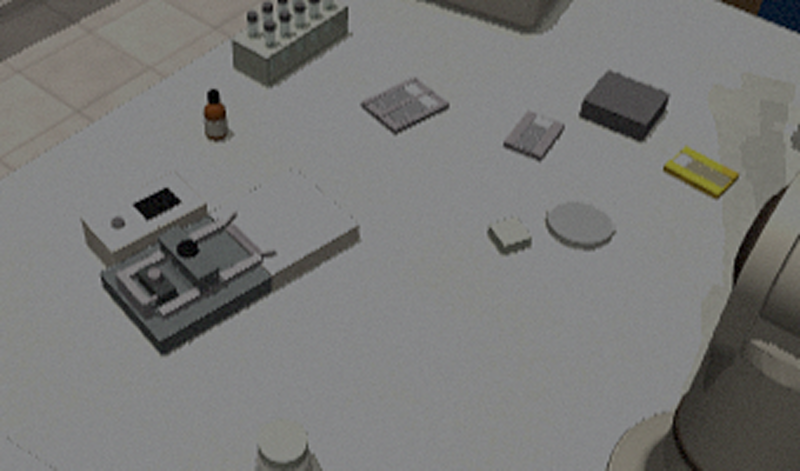

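The top view shows the narrow steel carrier at about pixel (414, 248). The yellow look-alike is at (444, 317) and the wide carrier at (390, 192). The reader is around (269, 190), with its ledge to the right and pocket to the left, so loading runs along world +y. Both cameras see the same layout. Next I'll fit poses from both views.

```bash
cat > h.py <<'E'
from bench import ctrl
import cv2,numpy as np
from scipy.optimize import least_squares
CAL={c:ctrl.calibration(c) for c in("top","side")}
def proj(c,P):
    P=np.atleast_2d(P); T=CAL[c]["camera_from_world"]; q=(P@T[:3,:3].T+T[:3,3])@CAL[c]["camera_matrix"].T
    return q[:,:2]/q[:,2:]
def place(p,L):  # p=[x,y,yaw deg], L local pts
    a=np.radians(p[2]); R=np.array([[np.cos(a),-np.sin(a),0],[np.sin(a),np.cos(a),0],[0,0,1]])
    return np.atleast_2d(L)@R.T+[p[0],p[1],0]
def back(c,uv,z):
    T=CAL[c]["camera_from_world"];R=T[:3,:3];o=-R.T@T[:3,3]
    d=R.T@np.linalg.inv(CAL[c]["camera_matrix"])@[uv[0],uv[1],1]; return o+d*(z-o[2])/d[2]
def hull(c,p,L):
    return cv2.convexHull(proj(c,place(p,L)).astype(np.float32))[:,0]
E
python3 - <<'E'
from h import *
S={"top":(195,115,2.609),"side":(150,110,2.353)}
px=lambda c,l:np.array(l)/S[c][2]+S[c][:2]
L=np.array([[71,0,70],[-135,65,30],[-135,-65,30],[0,-140,50],[0,-65,50],[135,-140,50]])/1e3
O={"top":px("top",[(136,211),(306,298),(321,190),(218,110),(210,166),(101,90)]),"side":px("side",[(188,247),(358,229),(292,170),(178,178),(206,205),(82,222)])}
f=lambda p:np.concatenate([(proj(c,place(p,L))-O[c]).ravel() for c in O])
r=least_squares(f,[.5,0,90],loss="soft_l1",x_scale=[.01,.01,1]); print("reader",r.x.round(4)); print(f(r.x).reshape(2,-1,2).round(1).tolist())
C=np.array([[a*40,b*28,z] for z in(0,10) for a in(1,-1) for b in(1,-1)])/1e3
ms={}
for c in("top","side"):
    ctrl.snapshot(c)
    for d in ctrl.regions_of(c,"carrier")[:3]:
        e=np.array(d["extent"])*[560,420,560,420]
        t=(415,249) if c=="top" else (377,170)
        if np.hypot(*(e[:2]-t))<8 and c not in ms:
            ms[c]=d["mask"]; q=cv2.minAreaRect(np.argwhere(d["mask"])[:,::-1].astype(np.float32)); print(c,d["conf"],d["mask"].sum(),q, back(c,q[0],.007).round(4))
# silhouette fit by moments: soft rendering
def soft(c,p,k=8):
    m=np.zeros((420*k//1,1),np.uint8)
def ren(c,p):
    k=8;h=((hull(c,p,C)-B[c][:2]+.5)*k).astype(np.int32); im=np.zeros((B[c][3]*k,B[c][2]*k),np.uint8); cv2.fillConvexPoly(im,h,255); return cv2.resize(im,(B[c][2],B[c][3]),interpolation=cv2.INTER_AREA)/255.
B={};M={}
for c in ms:
    x,y,w,h=cv2.boundingRect(ms[c].astype(np.uint8)); B[c]=(x-6,y-6,w+12,h+12); M[c]=ms[c][y-6:y+h+6,x-6:x+w+6].astype(float)
from scipy.optimize import minimize
best=None
for cs in (["top"],["side"],list(ms)):
  cost=lambda p:sum(((ren(c,[p[0]/100,p[1]/100,p[2]*5])-M[c])**2).sum() for c in cs if c in ms)
  s=back("top",(414,248.4),.007)
  rs=[minimize(cost,[s[0]*100,s[1]*100,y/5],method="Nelder-Mead",options={"initial_simplex":np.array([s[0]*100,s[1]*100,y/5])+np.array([[0,0,0],[1,0,0],[0,1,0],[0,0,2]])}) for y in(80,95,110)]
  b=min(rs,key=lambda r:r.fun); print(cs,(b.x*[.01,.01,5]).round(4),b.fun)
E
```

```text
reader [5.84100e-01 7.85000e-02 8.08671e+01]
[[[-1.0, 0.5], [-1.3, 0.4], [-0.7, -0.2], [-1.2, -1.4], [-2.0, 1.2], [-0.2, -0.4]], [[1.0, 0.1], [1.5, -2.6], [1.6, -1.1], [-1.2, -3.6], [1.5, -1.4], [-0.2, -2.1]]]
top 0.86 510 ((413.10772705078125, 247.36155700683594), (19.349416732788086, 27.411672592163086), 82.87498474121094) [ 0.4442 -0.3569  0.007 ]
side 0.91 359 ((376.70001220703125, 167.60000610351562), (20.57182502746582, 20.124608993530273), 26.56505012512207) [ 0.4438 -0.3521  0.007 ]
['top'] [ 0.4447 -0.3578 97.4422] 15.11111111111111
['side'] [ 0.4445 -0.3531 99.2613] 17.64848904267589
['top', 'side'] [ 0.4449 -0.3568 98.6511] 49.777116493656294
```

```bash
python3 - <<'E'
from h import *
S={"top":(195,115,2.609),"side":(150,110,2.353)}
px=lambda c,l:(np.array(l)+.5)/S[c][2]-.5+S[c][:2]
L=np.array([[71,0,70],[-135,65,30],[-135,-65,30],[0,-140,50],[0,-65,50],[135,-140,50]])/1e3
O={"top":px("top",[(136,211),(306,298),(321,190),(218,110),(210,166),(101,90)]),"side":px("side",[(188,247),(358,229),(292,170),(178,178),(206,205),(82,222)])}
P={}
for cs in(["top"],["side"],["top","side"]):
    f=lambda p:np.concatenate([(proj(c,place(p,L))-O[c]).ravel() for c in cs])
    r=least_squares(f,[.5,0,90],loss="soft_l1",x_scale=[.01,.01,1]); print(cs,r.x.round(4)); P[cs[0] if len(cs)==1 else "b"]=r.x
box=lambda x0,x1,y0,y1,z:np.array([[x0,y0,z],[x1,y0,z],[x1,y1,z],[x0,y1,z]])/1e3
polys=[box(-135,-14,-65,65,30),box(0,135,-140,-65,50),box(-6,0,-31,31,33),box(56,86,-40,40,64),box(-24,-24,-40,40,38)]
out=[]
for c,(x0,y0,w,h) in {"top":(210,140,120,100),"side":(180,170,130,98)}.items():
    im=ctrl.snapshot(c)[y0:y0+h,x0:x0+w,::-1]; k=6 if c=="top" else 6
    im=cv2.resize(im,None,fx=5,fy=5,interpolation=cv2.INTER_CUBIC); im=cv2.convertScaleAbs(im,alpha=1.6)
    for l in polys:
        for nm,col in((c,(0,255,0)),("b",(0,0,255))):
            cv2.polylines(im,[(((proj(c,place(P[nm],l))-[x0,y0]+.5)*5)).astype(np.int32)],True,col,1)
    cv2.imwrite(f"pics/ov_{c}.png",im)
E
```

```text
['top'] [5.85200e-01 7.61000e-02 8.10717e+01]
['side'] [ 0.5826  0.0849 80.7971]
['top', 'side'] [5.8510e-01 7.9000e-02 8.0892e+01]
```

View pics/ov_top.png

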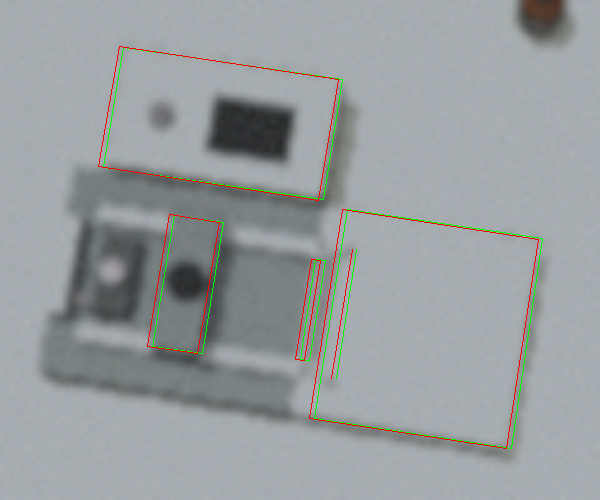

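View pics/ov_side.png

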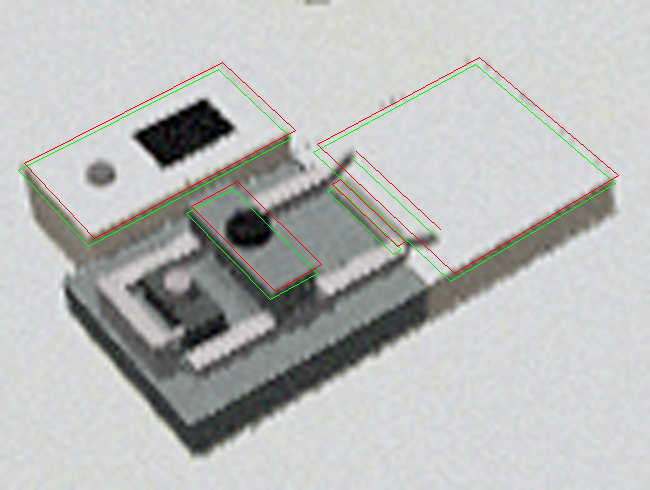

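The top overlay fits the reader (lip line near column 315, ledge right edge near column 525 of the crop). The side fit agrees to within a few mm. I'll use reader ≈ (0.5845, 0.079, yaw 81°) and carrier ≈ (0.4446, -0.356, yaw 98.3°). Next is the approach.

```bash
cat >> h.py <<'E'
from scipy.spatial.transform import Rotation as Ro
def plan(x,y,z,yaw):
    o=ctrl.get_obs(); R=Ro.from_euler("xyz",o["orientation"],degrees=True)
    Rt=Ro.from_euler("xyz",[180,0,yaw],degrees=True)
    d=np.array([x,y,z])-o["tool_pos"]
    print("t",o["time_s"],"tcp",o["tool_pos"].round(4),o["orientation"].round(2),"F",o["contact_force"].round(2))
    print("shift now-axes",(R.inv().apply(d)/.8).round(4),"shift target-axes",(Rt.inv().apply(d)/.8).round(4),"turn",((R.inv()*Rt).as_rotvec()/np.pi).round(4))
E
python3 -c "
from h import *
plan(.4446,-.356,.33,98.3)"
```

```text
t 0.8 tcp [ 0.2007 -0.6183  0.4048] [179.99  -0.    17.98] F [-0.29  0.19  0.78]
shift now-axes [ 0.3912 -0.2177  0.0935] shift target-axes [0.2804 0.349  0.0935] turn [ 0.      0.     -0.4462]
```

Call:
drive_tool([
  [[0, 0, 0], [0.0435, -0.0242, 0.0104], -1],
  [[0, 0, 0], [0.0435, -0.0242, 0.0104], -1],
  [[0, 0, 0], [0.0435, -0.0242, 0.0104], -1],
  [[0, 0, 0], [0.0435, -0.0242, 0.0104], -1],
  [[0, 0, 0], [0.0435, -0.0242, 0.0104], -1],
])

```text
time_s: 1.3
tool_pos: [0.3372, -0.4713, 0.3631]
orientation: [180.0, -0.0, 18.0]
contact_force: [0.1, -0.7, -0.6]
opening: 0.0913
grip_force: 0.0
```

Call:
drive_tool([
  [[0, 0, 0], [0.0435, -0.0242, 0.0104], -1],
  [[0, 0, 0], [0.0435, -0.0242, 0.0104], -1],
  [[0, 0, 0], [0.0435, -0.0242, 0.0104], -1],
  [[0, 0, 0], [0.0435, -0.0242, 0.0104], -1],
  [[0, 0, -0.0446], [0, 0, 0], -1],
])

```text
time_s: 1.8
tool_pos: [0.4494, -0.3491, 0.3296]
orientation: [-179.9, -0.2, 26.6]
contact_force: [0.4, 0.5, -0.2]
opening: 0.0917
grip_force: 0.0
```

Call:
drive_tool([
  [[0, 0, -0.0446], [0, 0, 0], -1],
  [[0, 0, -0.0446], [0, 0, 0], -1],
  [[0, 0, -0.0446], [0, 0, 0], -1],
  [[0, 0, -0.0446], [0, 0, 0], -1],
  [[0, 0, -0.0446], [0, 0, 0], -1],
])

```text
time_s: 2.3
tool_pos: [0.4448, -0.3559, 0.33]
orientation: [180.0, 0.0, 66.5]
contact_force: [0.2, 0.2, -0.6]
opening: 0.0915
grip_force: 0.0
```

Call:
drive_tool([
  [[0, 0, -0.0446], [0, 0, 0], -1],
  [[0, 0, -0.0446], [0, 0, 0], -1],
  [[0, 0, -0.0446], [0, 0, 0], -1],
  [[0, 0, -0.0446], [0, 0, 0], -1],
  [[0, 0, 0], [0, 0, 0], -1],
])

```text
time_s: 2.8
tool_pos: [0.4447, -0.3561, 0.3298]
orientation: [180.0, -0.0, 98.3]
contact_force: [0.7, -0.3, -0.3]
opening: 0.0919
grip_force: 0.0
```

```bash
python3 -c "
from h import *
plan(.4446,-.356,.23,98.3)"
```

```text
t 2.8 tcp [ 0.4447 -0.3561  0.3298] [ 1.7998e+02 -2.0000e-02  9.8310e+01] F [ 0.7  -0.32 -0.34]
shift now-axes [ 1.000e-04 -1.000e-04  1.247e-01] shift target-axes [ 1.000e-04 -1.000e-04  1.247e-01] turn [ 0.0001 -0.0001  0.    ]
```

Call:
drive_tool([
  [[0, 0, 0], [0, 0, 0.04], -1],
  [[0, 0, 0], [0, 0, 0.04], -1],
  [[0, 0, 0], [0, 0, 0.045], -1],
  [[0, 0, 0], [0, 0, 0], -1],
])

```text
time_s: 3.2
tool_pos: [0.4425, -0.3548, 0.2257]
orientation: [-179.7, -0.3, 98.1]
contact_force: [-1.0, 0.2, -0.3]
opening: 0.0918
grip_force: 0.0
```

```bash
python3 - <<'E'
from h import *
o=[]
for c,(x0,y0) in {"top":(360,200),"side":(330,110)}.items():
    im=ctrl.snapshot(c)[y0:y0+100,x0:x0+90,::-1]; im=cv2.convertScaleAbs(cv2.resize(im,None,fx=4.4,fy=4.4,interpolation=cv2.INTER_CUBIC),alpha=1.6)
    for z,col in((.052,(0,0,255)),(.01,(0,255,0))):
        for s in(.046,-.046,0):
            p=place([.4447,-.3561,98.3],[[0,s,z]]); q=(proj(c,p)[0]-[x0,y0]+.5)*4.4; cv2.drawMarker(im,tuple(int(v) for v in q),col,cv2.MARKER_CROSS,10)
    o.append(im)
cv2.imwrite("pics/g1.png",np.hstack(o))
E
```

```text
(no output)
```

View pics/g1.png

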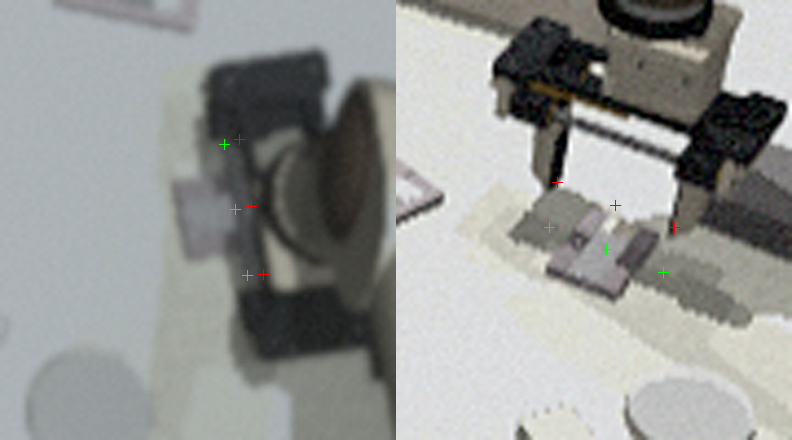

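The side view shows the carrier (around crop pixel 603, 251) centred between the open fingertips (553, 188) and (672, 232), with the jaws across its width. Descending to grip.

Call:
drive_tool([
  [[0, 0, 0], [0, 0, 0.025], -1],
  [[0, 0, 0], [0, 0, 0.02], -1],
  [[0, 0, 0], [0, 0, 0.01], -1],
  [[0, 0, 0], [0, 0, 0.004], -1],
  [[0, 0, 0], [0, 0, 0], -1],
])

```text
time_s: 3.8
tool_pos: [0.4449, -0.3558, 0.1828]
orientation: [180.0, -0.0, 98.2]
contact_force: [0.3, 0.5, 0.2]
opening: 0.0916
grip_force: 0.0
```

Call:
drive_tool([
  [[0, 0, 0], [0, 0, 0], -1],
  [[0, 0, 0], [0, 0, 0], -1],
])

```text
time_s: 4.0
tool_pos: [0.4451, -0.356, 0.1833]
orientation: [180.0, 0.0, 98.3]
contact_force: [0.3, 0.4, 0.2]
opening: 0.0917
grip_force: 0.0
```

```bash
python3 -c "
from h import *
plan(.4446,-.356,.1815,98.3)"
```

```text
t 4.0 tcp [ 0.4451 -0.356   0.1833] [1.7996e+02 4.0000e-02 9.8260e+01] F [0.25 0.37 0.22]
shift now-axes [ 0.0001 -0.0006  0.0022] shift target-axes [ 0.0001 -0.0006  0.0022] turn [ 0.0002  0.0002 -0.0002]
```

Call:
drive_tool([
  [[0, 0, 0], [0, 0, 0.002], -1],
  [[0, 0, 0], [0, 0, 0], 1],
  [[0, 0, 0], [0, 0, 0], 1],
  [[0, 0, 0], [0, 0, 0], 1],
  [[0, 0, 0], [0, 0, 0], 1],
], force=25)

```text
time_s: 4.5
tool_pos: [0.4448, -0.3558, 0.1811]
orientation: [180.0, 0.0, 98.3]
contact_force: [0.1, 0.6, 0.1]
opening: 0.0642
grip_force: 0.0
```

Call:
drive_tool([
  [[0, 0, 0], [0, 0, 0], 1],
  [[0, 0, 0], [0, 0, 0], 1],
  [[0, 0, 0], [0, 0, 0], 1],
  [[0, 0, 0], [0, 0, 0], 1],
  [[0, 0, 0], [0, 0, 0], 1],
])

```text
time_s: 5.0
tool_pos: [0.4447, -0.3558, 0.181]
orientation: [-180.0, -0.0, 98.3]
contact_force: [-0.1, 0.2, 0.6]
opening: 0.0555
grip_force: 25.0
```

Call:
drive_tool([
  [[0, 0, 0], [0, 0, -0.01], 1],
  [[0, 0, 0], [0, 0, -0.03], 1],
  [[0, 0, 0], [0, 0, -0.05], 1],
  [[0, 0, 0], [0, 0, -0.05], 1],
  [[0, 0, 0], [0, 0, 0], 1],
])

```text
time_s: 5.5
tool_pos: [0.4472, -0.3565, 0.2986]
orientation: [179.6, 0.4, 98.3]
contact_force: [1.4, -1.0, -3.1]
opening: 0.0556
grip_force: 25.0
```

```bash
python3 -c "
from h import *
plan(.5728,.0049,.29,81)"
```

```text
t 5.5 tcp [ 0.4472 -0.3565  0.2986] [179.62   0.38  98.28] F [ 1.36 -1.05 -3.08]
shift now-axes [0.4244 0.2204 0.0093] shift target-axes [0.4707 0.0845 0.0107] turn [0.0024 0.0018 0.096 ]
```

Call:
drive_tool([
  [[0, 0, 0.032], [0, 0, 0], 1],
  [[0, 0, 0.032], [0, 0, 0], 1],
  [[0, 0, 0.032], [0, 0, 0], 1],
  [[0, 0, 0], [0.02, 0.004, 0], 1],
  [[0, 0, 0], [0.045, 0.008, 0], 1],
])

```text
time_s: 6.0
tool_pos: [0.4612, -0.3078, 0.2922]
orientation: [-179.9, 0.1, 80.8]
contact_force: [1.1, 1.1, -3.2]
opening: 0.0558
grip_force: 25.0
```

Call:
drive_tool([
  [[0, 0, 0], [0.045, 0.008, 0], 1],
  [[0, 0, 0], [0.045, 0.008, 0], 1],
  [[0, 0, 0], [0.045, 0.008, 0], 1],
  [[0, 0, 0], [0.045, 0.008, 0], 1],
  [[0, 0, 0], [0.045, 0.008, 0], 1],
])

```text
time_s: 6.5
tool_pos: [0.5221, -0.1302, 0.2926]
orientation: [-179.9, -0.0, 81.2]
contact_force: [0.7, 0.1, -3.9]
opening: 0.0557
grip_force: 25.0
```

Call:
drive_tool([
  [[0, 0, 0], [0.045, 0.008, 0], 1],
  [[0, 0, 0], [0.045, 0.008, 0], 1],
  [[0, 0, 0], [0.045, 0.008, 0], 1],
  [[0, 0, 0], [0.04, 0.008, 0], 1],
  [[0, 0, 0], [0, 0, 0], 1],
])

```text
time_s: 7.0
tool_pos: [0.5697, 0.0091, 0.2935]
orientation: [179.9, -0.3, 81.7]
contact_force: [-1.0, 1.4, -2.2]
opening: 0.0554
grip_force: 25.0
```

Call:
drive_tool([
  [[0, 0, 0], [0, 0, 0], 1],
  [[0, 0, 0], [0, 0, 0], 1],
  [[0, 0, 0], [0, 0, 0], 1],
])

```text
time_s: 7.3
tool_pos: [0.569, -0.0001, 0.2927]
orientation: [-180.0, 0.0, 80.9]
contact_force: [-0.6, -0.0, -3.4]
opening: 0.0557
grip_force: 25.0
```

```bash
python3 -c "
from h import *
plan(.5728,.0049,.25,81)"
```

```text
t 7.3 tcp [ 5.690e-01 -1.000e-04  2.927e-01] [-1.7995e+02  5.0000e-02  8.0930e+01] F [-0.62 -0.01 -3.37]
shift now-axes [0.007  0.0037 0.0533] shift target-axes [0.0069 0.0037 0.0533] turn [-0.0003  0.0003 -0.0004]
```

Call:
drive_tool([
  [[0, 0, 0], [0.007, 0.0037, 0.02], 1],
  [[0, 0, 0], [0, 0, 0.03], 1],
  [[0, 0, 0], [0, 0, 0.02], 1],
  [[0, 0, 0], [0, 0, 0.0085], 1],
  [[0, 0, 0], [0, 0, 0], 1],
])

```text
time_s: 7.8
tool_pos: [0.5727, 0.0059, 0.2287]
orientation: [-179.8, 0.0, 81.0]
contact_force: [0.0, -0.9, -2.9]
opening: 0.0558
grip_force: 25.0
```

Call:
drive_tool([
  [[0, 0, 0], [0, 0, 0], 1],
  [[0, 0, 0], [0, 0, 0], 1],
])

```text
time_s: 8.0
tool_pos: [0.5738, 0.0062, 0.2311]
orientation: [179.9, -0.0, 81.0]
contact_force: [0.1, -0.9, -3.5]
opening: 0.0556
grip_force: 25.0
```

```bash
python3 - <<'E'
from h import *
plan(.5728,.0049,.2115,81)
ob=ctrl.get_obs();tp=ob["tool_pos"];h=tp[2]-.181
o=[]
box=lambda x0,x1,y0,y1,z:np.array([[x0,y0,z],[x1,y0,z],[x1,y1,z],[x0,y1,z]])/1e3
for c,(x0,y0) in {"top":(250,140),"side":(230,150)}.items():
    im=ctrl.snapshot(c)[y0:y0+110,x0:x0+90,::-1]; im=cv2.convertScaleAbs(cv2.resize(im,None,fx=4.4,fy=4.4,interpolation=cv2.INTER_CUBIC),alpha=1.6)
    def dr(p,l,col): cv2.polylines(im,[((proj(c,place(p,l))-[x0,y0]+.5)*4.4).astype(np.int32)],True,col,1)
    dr([tp[0],tp[1],81],box(-40,40,-28,28,10)+[0,0,h],(0,0,255))
    for q in(box(-135,-14,-65,65,30),box(-6,0,-31,31,33)): dr([.5845,.079,81],q,(0,255,0))
    o.append(im)
cv2.imwrite("pics/g2.png",np.hstack(o))
E
```

```text
t 8.0 tcp [0.5738 0.0062 0.2311] [ 1.7991e+02 -2.0000e-02  8.0980e+01] F [ 0.05 -0.93 -3.54]
shift now-axes [-0.0019 -0.001   0.0245] shift target-axes [-0.0018 -0.001   0.0245] turn [ 0.0005 -0.0001 -0.0001]
```

View pics/g2.png

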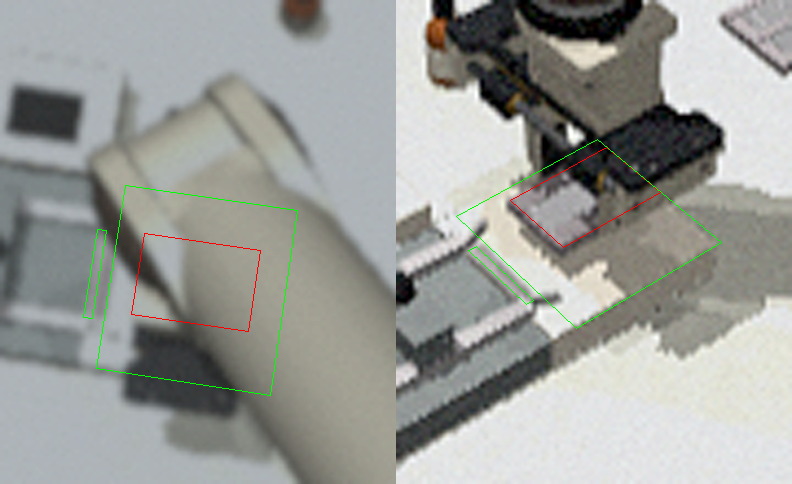

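The side view shows the gripped carrier matching its predicted outline (leading corners near crop pixels 510,203 and 563,247). It is level above the ledge and short of the lip. Lowering.

Call:
drive_tool([
  [[0, 0, 0], [-0.0015, -0.0008, 0.012], 1],
  [[0, 0, 0], [0, 0, 0.006], 1],
  [[0, 0, 0], [0, 0, 0.003], 1],
  [[0, 0, 0], [0, 0, 0], 1],
  [[0, 0, 0], [0, 0, 0], 1],
])

```text
time_s: 8.6
tool_pos: [0.5725, 0.0051, 0.2134]
orientation: [-180.0, -0.0, 81.0]
contact_force: [-1.3, 0.6, -3.4]
opening: 0.0556
grip_force: 25.0
```

Call:
drive_tool([
  [[0, 0, 0], [0, 0, 0.001], 1],
  [[0, 0, 0], [0, 0, 0.001], 1],
  [[0, 0, 0], [0, 0, 0], 1],
  [[0, 0, 0], [0, 0, 0], 1],
])

```text
time_s: 9.0
tool_pos: [0.5725, 0.005, 0.2119]
orientation: [180.0, -0.0, 81.0]
contact_force: [-0.9, -0.6, -3.6]
opening: 0.0559
grip_force: 25.0
```

```bash
python3 -c "
from h import *
plan(.5728,.0049,.2113,81)"
```

```text
t 9.0 tcp [0.5725 0.005  0.2119] [179.99  -0.    80.98] F [-0.91 -0.57 -3.58]
shift now-axes [-0.0001  0.0004  0.0007] shift target-axes [-0.0001  0.0004  0.0007] turn [ 0.     -0.     -0.0001]
```

Down in 0.5 mm steps until contact, then release.

Call:
drive_tool([
  [[0, 0, 0], [0, 0, 0.0007], 1],
  [[0, 0, 0], [0, 0, 0], 1],
  [[0, 0, 0], [0, 0, 0], 1],
])

```text
time_s: 9.3
tool_pos: [0.5724, 0.005, 0.2113]
orientation: [180.0, 0.0, 81.0]
contact_force: [0.5, -0.6, -2.8]
opening: 0.0556
grip_force: 25.0
```

Call:
drive_tool([
  [[0, 0, 0], [0, 0, 0.0005], 1],
  [[0, 0, 0], [0, 0, 0], 1],
  [[0, 0, 0], [0, 0, 0], 1],
])

```text
time_s: 9.6
tool_pos: [0.5725, 0.005, 0.2111]
orientation: [180.0, 0.0, 81.0]
contact_force: [-0.8, 0.7, -1.1]
opening: 0.0557
grip_force: 25.0
```

Call:
drive_tool([
  [[0, 0, 0], [0, 0, 0], -1],
  [[0, 0, 0], [0, 0, 0], -1],
  [[0, 0, 0], [0, 0, 0], -1],
  [[0, 0, 0], [0, 0, 0], -1],
  [[0, 0, 0], [0, 0, 0], -1],
])

```text
time_s: 10.1
tool_pos: [0.5725, 0.005, 0.211]
orientation: [180.0, -0.0, 81.0]
contact_force: [-0.6, 0.9, 1.2]
opening: 0.0893
grip_force: 0.0
```

Call:
drive_tool([
  [[0, 0, 0], [0, 0, 0], -1],
  [[0, 0, 0], [0, 0, 0], -1],
  [[0, 0, 0], [0, 0, -0.02], -1],
  [[0, 0, 0], [0, 0, -0.04], -1],
  [[0, 0, 0], [0, 0, 0], -1],
])

```text
time_s: 10.6
tool_pos: [0.5744, 0.0058, 0.2636]
orientation: [179.6, -0.1, 81.0]
contact_force: [1.4, 0.1, 0.8]
opening: 0.0919
grip_force: 0.0
```

Call:
drive_tool([
  [[0, 0, 0], [-0.04, 0, 0], 0],
  [[0, 0, 0], [-0.05, 0, 0], 1],
  [[0, 0, 0], [-0.05, 0, 0], 1],
  [[0, 0, 0], [0, 0, 0], 1],
  [[0, 0, 0], [0, 0, 0], 1],
])

```text
time_s: 11.1
tool_pos: [0.5547, -0.1071, 0.2594]
orientation: [180.0, 0.0, 80.8]
contact_force: [0.3, -0.5, 0.1]
opening: 0.0564
grip_force: 0.0
```

Call:
drive_tool([
  [[0, 0, 0], [0, 0, 0], 1],
  [[0, 0, 0], [0, 0, 0], 1],
  [[0, 0, 0], [0, 0, 0], 1],
  [[0, 0, 0], [0, 0, 0], 1],
  [[0, 0, 0], [0, 0, 0], 1],
], force=10)

```text
time_s: 11.6
tool_pos: [0.555, -0.105, 0.2589]
orientation: [-180.0, -0.0, 81.0]
contact_force: [-0.2, 0.2, -0.1]
opening: 0.0167
grip_force: 0.0
```

```bash
python3 - <<'E'
from h import *
d=np.array([.1564,.9877])
plan(.5845-.145*d[0],.079-.145*d[1],.25,81)
o=[]
box=lambda x0,x1,y0,y1,z:np.array([[x0,y0,z],[x1,y0,z],[x1,y1,z],[x0,y1,z]])/1e3
for c,(x0,y0) in {"top":(250,140),"side":(230,150)}.items():
    im=ctrl.snapshot(c)[y0:y0+110,x0:x0+90,::-1]; im=cv2.convertScaleAbs(cv2.resize(im,None,fx=4.4,fy=4.4,interpolation=cv2.INTER_CUBIC),alpha=1.6)
    def dr(p,l,col): cv2.polylines(im,[((proj(c,place(p,l))-[x0,y0]+.5)*4.4).astype(np.int32)],True,col,1)
    dr([.5725,.005,81],box(-40,40,-28,28,40),(0,0,255))
    for q in(box(-135,-14,-65,65,30),box(-6,0,-31,31,33)): dr([.5845,.079,81],q,(0,255,0))
    o.append(im)
cv2.imwrite("pics/g3.png",np.hstack(o))
E
```

```text
t 11.6 tcp [ 0.555  -0.105   0.2589] [-1.800e+02 -1.000e-02  8.104e+01] F [-0.16  0.21 -0.14]
shift now-axes [0.0517 0.0005 0.0111] shift target-axes [0.0517 0.0005 0.0111] turn [-0.     -0.      0.0002]
```

View pics/g3.png

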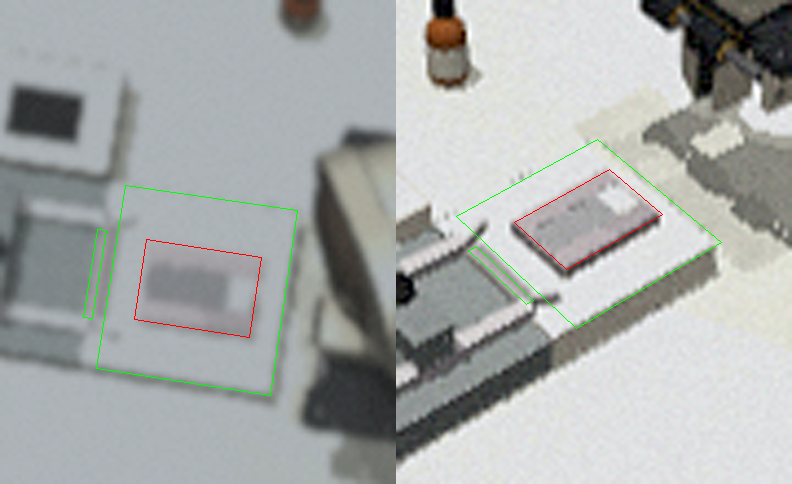

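The carrier lies flat and released on the ledge before the lip. Its outline matches the prediction in both views (top crop 135–262 × 239–338). It sits about 3 mm to the -y side, which is inside the cheeks' capture range. Now shut the fingers and get behind it.

Call:
drive_tool([
  [[0, 0, 0], [0, 0, 0], 1],
  [[0, 0, 0], [0, 0, 0], 1],
  [[0, 0, 0], [0, 0, 0], 1],
  [[0, 0, 0], [0, 0, 0], 1],
])

```text
time_s: 12.1
tool_pos: [0.5549, -0.1056, 0.2589]
orientation: [180.0, -0.0, 81.0]
contact_force: [-0.4, -0.1, -0.9]
opening: 0.0003
grip_force: 0.0
```

```bash
python3 -c "
from h import *
plan(.5596,-.0638,.2126,81)"
```

```text
t 12.1 tcp [ 0.5549 -0.1056  0.2589] [180.    -0.    80.98] F [-0.41 -0.12 -0.89]
shift now-axes [ 0.0526 -0.0024  0.0579] shift target-axes [ 0.0526 -0.0024  0.0579] turn [ 0.     -0.     -0.0001]
```

Call:
drive_tool([
  [[0, 0, 0], [0.03, -0.0024, 0.02], 1],
  [[0, 0, 0], [0.0226, 0, 0.025], 1],
  [[0, 0, 0], [0, 0, 0.0125], 1],
  [[0, 0, 0], [0, 0, 0], 1],
  [[0, 0, 0], [0, 0, 0], 1],
])

```text
time_s: 12.6
tool_pos: [0.5596, -0.0648, 0.2129]
orientation: [-180.0, 0.0, 80.9]
contact_force: [0.0, 0.9, 0.0]
opening: 0.0008
grip_force: 0.0
```

Call:
drive_tool([
  [[0, 0, 0], [0, 0, 0], 1],
  [[0, 0, 0], [0, 0, 0], 1],
  [[0, 0, 0], [0, 0, 0], 1],
])

```text
time_s: 12.9
tool_pos: [0.5598, -0.0644, 0.2135]
orientation: [179.9, 0.0, 80.9]
contact_force: [-0.4, -1.1, 0.4]
opening: 0.0006
grip_force: 0.0
```

```bash
python3 -c "
from h import *
plan(.5596,-.0638,.2126,81)"
```

```text
t 12.9 tcp [ 0.5598 -0.0644  0.2135] [1.7994e+02 2.0000e-02 8.0920e+01] F [-0.39 -1.12  0.4 ]
shift now-axes [ 0.0007 -0.0004  0.0011] shift target-axes [ 0.0007 -0.0004  0.0011] turn [ 0.0003  0.0001 -0.0004]
```

Call:
drive_tool([
  [[0, 0, 0], [0.005, 0, 0.0008], 1],
  [[0, 0, 0], [0.005, 0, 0], 1],
  [[0, 0, 0], [0.005, 0, 0], 1],
  [[0, 0, 0], [0.005, 0, 0], 1],
  [[0, 0, 0], [0.005, 0, 0], 1],
])

```text
time_s: 13.4
tool_pos: [0.5628, -0.0435, 0.2123]
orientation: [-180.0, 0.0, 81.0]
contact_force: [-1.2, -3.2, 1.0]
opening: 0.0005
grip_force: 1.5
```

Call:
drive_tool([
  [[0, 0, 0], [0.005, 0, 0], 1],
  [[0, 0, 0], [0.005, 0, 0], 1],
  [[0, 0, 0], [0.005, 0, 0], 1],
  [[0, 0, 0], [0.005, 0, 0], 1],
  [[0, 0, 0], [0.005, 0, 0], 1],
])

```text
time_s: 13.9
tool_pos: [0.5659, -0.024, 0.2122]
orientation: [-180.0, 0.0, 81.0]
contact_force: [-0.3, -2.0, 1.2]
opening: 0.0005
grip_force: 1.4
```

Call:
drive_tool([
  [[0, 0, 0], [0.005, 0, 0], 1],
  [[0, 0, 0], [0.005, 0, 0], 1],
  [[0, 0, 0], [0.005, 0, 0], 1],
  [[0, 0, 0], [0.005, 0, 0], 1],
  [[0, 0, 0], [0.005, 0, 0], 1],
])

```text
time_s: 14.4
tool_pos: [0.569, -0.0037, 0.2122]
orientation: [-180.0, -0.0, 81.0]
contact_force: [0.2, -2.3, -0.2]
opening: 0.0006
grip_force: 1.2
```

```bash
python3 -c "
from h import *
plan(.5596,-.0638,.2126,81)"
```

```text
t 14.4 tcp [ 0.569  -0.0037  0.2122] [-1.7999e+02 -4.0000e-02  8.1010e+01] F [ 0.24 -2.35 -0.23]
shift now-axes [-0.0761  0.0002 -0.0006] shift target-axes [-0.0761  0.0002 -0.0005] turn [-0.     -0.0002  0.    ]
```

Call:
drive_tool([
  [[0, 0, 0], [0.005, 0, -0.0005], 1],
  [[0, 0, 0], [0.005, 0, 0], 1],
  [[0, 0, 0], [0.005, 0, 0], 1],
  [[0, 0, 0], [0.005, 0, 0], 1],
  [[0, 0, 0], [0.005, 0, 0], 1],
])

```text
time_s: 14.9
tool_pos: [0.5722, 0.0156, 0.2127]
orientation: [-180.0, 0.0, 81.0]
contact_force: [0.3, -1.7, -1.4]
opening: 0.0003
grip_force: 1.1
```

Call:
drive_tool([
  [[0, 0, 0], [0.005, 0, 0], 1],
  [[0, 0, 0], [0.005, 0, 0], 1],
  [[0, 0, 0], [0.005, 0, 0], 1],
  [[0, 0, 0], [0.005, 0, 0], 1],
  [[0, 0, 0], [0.005, 0, 0], 1],
])

```text
time_s: 15.4
tool_pos: [0.5754, 0.035, 0.2128]
orientation: [180.0, 0.0, 81.0]
contact_force: [-0.5, -3.8, 1.1]
opening: 0.0002
grip_force: 2.1
```

Call:
drive_tool([
  [[0, 0, 0], [0.005, 0, 0], 1],
  [[0, 0, 0], [0.005, 0, 0], 1],
  [[0, 0, 0], [0.005, 0, 0], 1],
  [[0, 0, 0], [0.004, 0, 0], 1],
  [[0, 0, 0], [0, 0, 0], 1],
])

```text
time_s: 15.9
tool_pos: [0.5779, 0.0507, 0.2129]
orientation: [180.0, -0.1, 81.0]
contact_force: [-0.7, -1.8, -0.1]
opening: 0.0002
grip_force: 0.9
```

```bash
python3 - <<'E'
from h import *
plan(.5596,-.0638,.2126,81)
tp=ctrl.get_obs()["tool_pos"]
o=[]
box=lambda x0,x1,y0,y1,z:np.array([[x0,y0,z],[x1,y0,z],[x1,y1,z],[x0,y1,z]])/1e3
for c,(x0,y0) in {"top":(210,150),"side":(195,170)}.items():
    im=ctrl.snapshot(c)[y0:y0+90,x0:x0+90,::-1]; im=cv2.convertScaleAbs(cv2.resize(im,None,fx=4.4,fy=4.4,interpolation=cv2.INTER_CUBIC),alpha=1.6)
    def dr(p,l,col): cv2.polylines(im,[((proj(c,place(p,l))-[x0,y0]+.5)*4.4).astype(np.int32)],True,col,1)
    dr([tp[0],tp[1],81],box(9.5,89.5,-28,28,39),(0,0,255))
    o.append(im)
cv2.imwrite("pics/g4.png",np.hstack(o))
E
```

```text
t 15.9 tcp [0.5779 0.0507 0.2129] [ 1.7996e+02 -5.0000e-02  8.1000e+01] F [-0.73 -1.85 -0.14]
shift now-axes [-0.145  -0.0002  0.0003] shift target-axes [-0.145  -0.0002  0.0004] turn [ 0.0002 -0.0003 -0.    ]
```

View pics/g4.png

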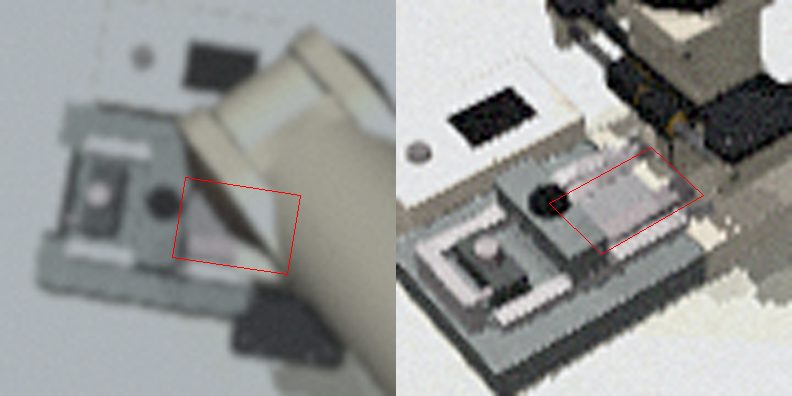

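```bash
python3 - <<'E'
from h import *
def inr(c,uv,z,p):
    w=back(c,uv,z); a=np.radians(p[2]); d=w[:2]-p[:2]; return (np.array([d@[np.cos(a),np.sin(a)],d@[-np.sin(a),np.cos(a)]])*1e3).round(1)
t=[.5852,.0761,81];s=[.5826,.0849,80.8]
T=lambda u,v:((u+.5)/5-.5+210,(v+.5)/5-.5+140); S=lambda u,v:((u+.5)/5-.5+180,(v+.5)/5-.5+170)
print("top knob",[inr("top",T(111,270),z,t) for z in(.045,.055)],"front edge",inr("top",T(143,278),.045,t),"cap",inr("top",T(188,281),.07,t))
print("side knob",[inr("side",S(177,280),z,s) for z in(.045,.055)],"cap",inr("side",S(247,228),.07,s))
# brightness profile along the pocket axis at z=45, top & reader y=+12
im=cv2.imread("pics/top0.png").mean(2)
for y in(12,-14):
    P=[place(t,[[x/1e3,y/1e3,.045]])[0] for x in range(84,150,3)]
    q=proj("top",np.array(P)).astype(np.float32); v=cv2.remap(im.astype(np.float32),q[:,:1],q[:,1:],cv2.INTER_LINEAR).ravel()
    print(y,[(x,int(k)) for x,k in zip(range(84,150,3),v)])
im=cv2.imread("pics/side0.png").mean(2)
for y in(14,-12):
    P=[place(s,[[x/1e3,y/1e3,.045]])[0] for x in range(84,150,3)]
    q=proj("side",np.array(P)).astype(np.float32); v=cv2.remap(im.astype(np.float32),q[:,:1],q[:,1:],cv2.INTER_LINEAR).ravel()
    print("s",y,[(x,int(k)) for x,k in zip(range(84,150,3),v)])
E
```

```text
top knob [array([120.5,  -3.7]), array([119. ,  -2.4])] front edge [100.5  -1.8] cap [70.5 -0.8]
side knob [array([108.9, -17.7]), array([113. ,  -9.5])] cap [69.2 -5.3]
12 [(84, 76), (87, 74), (90, 72), (93, 76), (96, 77), (99, 70), (102, 54), (105, 43), (108, 46), (111, 51), (114, 50), (117, 50), (120, 52), (123, 52), (126, 57), (129, 64), (132, 69), (135, 64), (138, 57), (141, 58), (144, 76), (147, 96)]
-14 [(84, 63), (87, 70), (90, 74), (93, 76), (96, 76), (99, 69), (102, 55), (105, 45), (108, 46), (111, 52), (114, 55), (117, 59), (120, 61), (123, 60), (126, 61), (129, 67), (132, 71), (135, 63), (138, 53), (141, 55), (144, 78), (147, 99)]
s 14 [(84, 51), (87, 68), (90, 74), (93, 84), (96, 89), (99, 86), (102, 65), (105, 53), (108, 52), (111, 53), (114, 51), (117, 52), (120, 57), (123, 41), (126, 81), (129, 109), (132, 94), (135, 101), (138, 107), (141, 102), (144, 83), (147, 60)]
s -12 [(84, 47), (87, 67), (90, 74), (93, 81), (96, 86), (99, 87), (102, 65), (105, 83), (108, 101), (111, 100), (114, 84), (117, 59), (120, 50), (123, 38), (126, 16), (129, 39), (132, 78), (135, 106), (138, 119), (141, 122), (144, 108), (147, 59)]
```

Call:
drive_tool([
  [[0, 0, 0], [0.0025, 0, 0], 1],
  [[0, 0, 0], [0.0025, 0, 0], 1],
  [[0, 0, 0], [0.0025, 0, 0], 1],
  [[0, 0, 0], [0.0025, 0, 0], 1],
  [[0, 0, 0], [0.0025, 0, 0], 1],
])

```text
time_s: 16.5
tool_pos: [0.579, 0.0604, 0.2124]
orientation: [-180.0, -0.0, 81.0]
contact_force: [-0.0, -1.5, -1.9]
opening: 0.0002
grip_force: 0.7
```

Call:
drive_tool([
  [[0, 0, 0], [0.0025, 0, 0], 1],
  [[0, 0, 0], [0.0025, 0, 0], 1],
  [[0, 0, 0], [0.0025, 0, 0], 1],
  [[0, 0, 0], [0.0025, 0, 0], 1],
  [[0, 0, 0], [0.0025, 0, 0], 1],
])

```text
time_s: 17.0
tool_pos: [0.5808, 0.0699, 0.2127]
orientation: [180.0, 0.0, 81.0]
contact_force: [-0.6, -2.0, -0.4]
opening: 0.0006
grip_force: 0.7
```

Call:
drive_tool([
  [[0, 0, 0], [0.002, 0, 0], 1],
  [[0, 0, 0], [0.002, 0, 0], 1],
  [[0, 0, 0], [0.001, 0, 0], 1],
  [[0, 0, 0], [0.001, 0, 0], 1],
  [[0, 0, 0], [0, 0, 0], 1],
])

```text
time_s: 17.5
tool_pos: [0.5816, 0.0746, 0.2127]
orientation: [180.0, -0.0, 81.0]
contact_force: [-0.5, -2.0, -0.7]
opening: 0.0004
grip_force: 0.8
```

Call:
drive_tool([
  [[0, 0, 0], [0.0006, 0, 0], 1],
  [[0, 0, 0], [0.0006, 0, 0], 1],
  [[0, 0, 0], [0, 0, 0], 1],
])

```text
time_s: 17.8
tool_pos: [0.5817, 0.0755, 0.2127]
orientation: [180.0, -0.0, 81.0]
contact_force: [-0.3, -2.0, -0.8]
opening: -0.0
grip_force: 1.0
```

Call:
drive_tool([
  [[0, 0, 0], [0.0012, 0, 0], 1],
  [[0, 0, 0], [0.0012, 0, 0], 1],
  [[0, 0, 0], [0.0012, 0, 0], 1],
  [[0, 0, 0], [0.0012, 0, 0], 1],
  [[0, 0, 0], [0.0012, 0, 0], 1],
])

```text
time_s: 18.3
tool_pos: [0.5824, 0.0803, 0.2127]
orientation: [180.0, 0.0, 81.0]
contact_force: [0.6, -2.2, 0.8]
opening: 0.0002
grip_force: 1.2
```

Call:
drive_tool([
  [[0, 0, 0], [0.0006, 0, 0], 1],
  [[0, 0, 0], [0.0006, 0, 0], 1],
  [[0, 0, 0], [0.0006, 0, 0], 1],
  [[0, 0, 0], [0, 0, 0], 1],
])

```text
time_s: 18.7
tool_pos: [0.5827, 0.0817, 0.2127]
orientation: [180.0, -0.0, 81.0]
contact_force: [-0.7, -2.1, 0.3]
opening: 0.0004
grip_force: 1.0
```

Call:
drive_tool([
  [[0, 0, 0], [0.0006, 0, 0], 1],
  [[0, 0, 0], [0.0006, 0, 0], 1],
  [[0, 0, 0], [0.0006, 0, 0], 1],
  [[0, 0, 0], [0, 0, 0], 1],
])

```text
time_s: 19.1
tool_pos: [0.5829, 0.0832, 0.2127]
orientation: [180.0, -0.0, 81.0]
contact_force: [-0.6, -1.8, 0.2]
opening: 0.0005
grip_force: 1.0
```

```bash
python3 - <<'E'
from h import *
c="side"; x0,y0=195,170
im=ctrl.snapshot(c)[y0:y0+90,x0:x0+90,::-1]; cv2.imwrite("pics/g5.png",cv2.convertScaleAbs(cv2.resize(im,None,fx=6,fy=6,interpolation=cv2.INTER_CUBIC),alpha=1.6))
E
```

```text
(no output)
```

View pics/g5.png

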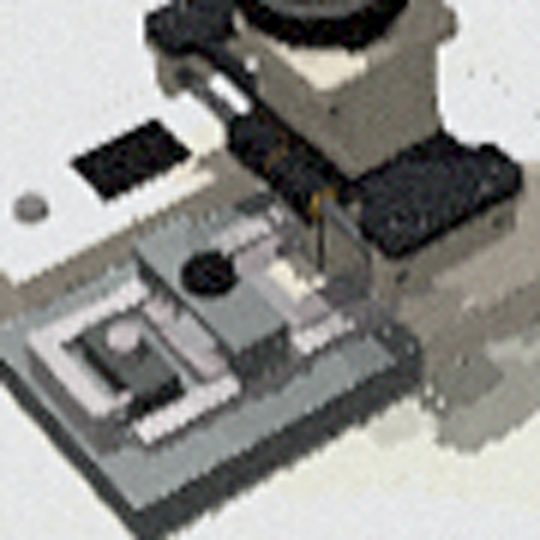

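The side view shows the carrier's leading edge emerging past the bridge (about 150–215, 300–355). Its label end is at the finger (290, 285), and a few mm remain to the dark block (100–180, 330–410). Continuing in small steps.

Call:
drive_tool([
  [[0, 0, 0], [0.0006, 0, 0], 1],
  [[0, 0, 0], [0.0006, 0, 0], 1],
  [[0, 0, 0], [0.0006, 0, 0], 1],
  [[0, 0, 0], [0, 0, 0], 1],
])

```text
time_s: 19.55
tool_pos: [0.5831, 0.0846, 0.2127]
orientation: [180.0, -0.0, 81.0]
contact_force: [0.3, -2.7, 0.2]
opening: 0.0004
grip_force: 1.0
```

Call:
drive_tool([
  [[0, 0, 0], [0.0006, 0, 0], 1],
  [[0, 0, 0], [0.0006, 0, 0], 1],
  [[0, 0, 0], [0.0006, 0, 0], 1],
  [[0, 0, 0], [0, 0, 0], 1],
])

```text
time_s: 19.95
tool_pos: [0.5834, 0.0861, 0.2127]
orientation: [180.0, -0.0, 81.0]
contact_force: [-0.5, -2.4, 0.3]
opening: 0.0005
grip_force: 1.0
```

Call:
drive_tool([
  [[0, 0, 0], [0.0006, 0, 0], 1],
  [[0, 0, 0], [0.0006, 0, 0], 1],
  [[0, 0, 0], [0, 0, 0], 1],
])

```text
time_s: 20.25
tool_pos: [0.5835, 0.087, 0.2127]
orientation: [180.0, -0.0, 81.0]
contact_force: [0.3, -1.7, -0.7]
opening: 0.0006
grip_force: 1.1
```

Call:
drive_tool([
  [[0, 0, 0], [0.0006, 0, 0], 1],
  [[0, 0, 0], [0.0006, 0, 0], 1],
  [[0, 0, 0], [0, 0, 0], 1],
])

```text
time_s: 20.55
tool_pos: [0.5837, 0.0879, 0.2127]
orientation: [180.0, -0.0, 81.0]
contact_force: [0.4, -2.9, -0.0]
opening: 0.0006
grip_force: 1.1
```

Call:
drive_tool([
  [[0, 0, 0], [0.0006, 0, 0], 1],
  [[0, 0, 0], [0.0006, 0, 0], 1],
  [[0, 0, 0], [0, 0, 0], 1],
])

```text
time_s: 20.85
tool_pos: [0.5838, 0.0889, 0.2127]
orientation: [180.0, -0.0, 81.0]
contact_force: [0.3, -2.0, 0.3]
opening: 0.0005
grip_force: 1.1
```

Call:
drive_tool([
  [[0, 0, 0], [0.0006, 0, 0], 1],
  [[0, 0, 0], [0.0006, 0, 0], 1],
  [[0, 0, 0], [0, 0, 0], 1],
])

```text
time_s: 21.15
tool_pos: [0.584, 0.0898, 0.2127]
orientation: [180.0, -0.0, 81.0]
contact_force: [-0.5, -1.8, -0.3]
opening: 0.0004
grip_force: 1.1
```

Call:
drive_tool([
  [[0, 0, 0], [0.0006, 0, 0], 1],
  [[0, 0, 0], [0.0006, 0, 0], 1],
  [[0, 0, 0], [0, 0, 0], 1],
])

```text
time_s: 21.45
tool_pos: [0.5841, 0.0908, 0.2127]
orientation: [180.0, -0.0, 81.0]
contact_force: [0.6, -2.4, -0.5]
opening: 0.0007
grip_force: 1.1
```

Call:
drive_tool([
  [[0, 0, 0], [0.0006, 0, 0], 1],
  [[0, 0, 0], [0.0006, 0, 0], 1],
  [[0, 0, 0], [0, 0, 0], 1],
])

```text
time_s: 21.75
tool_pos: [0.5843, 0.0917, 0.2127]
orientation: [180.0, -0.0, 81.0]
contact_force: [0.3, -2.2, -0.8]
opening: 0.0003
grip_force: 1.1
```

Call:
drive_tool([
  [[0, 0, 0], [0.0006, 0, 0], 1],
  [[0, 0, 0], [0.0006, 0, 0], 1],
  [[0, 0, 0], [0, 0, 0], 1],
])

```text
time_s: 22.05
tool_pos: [0.5844, 0.0927, 0.2127]
orientation: [180.0, -0.0, 81.0]
contact_force: [0.1, -2.8, 0.1]
opening: 0.0006
grip_force: 1.1
```

Call:
drive_tool([
  [[0, 0, 0], [0.0006, 0, 0], 1],
  [[0, 0, 0], [0.0006, 0, 0], 1],
  [[0, 0, 0], [0, 0, 0], 1],
])

```text
time_s: 22.35
tool_pos: [0.5846, 0.0936, 0.2126]
orientation: [180.0, -0.0, 81.0]
contact_force: [0.8, -2.4, 0.1]
opening: 0.0003
grip_force: 1.1
```

Call:
drive_tool([
  [[0, 0, 0], [0.0006, 0, 0], 1],
  [[0, 0, 0], [0.0006, 0, 0], 1],
  [[0, 0, 0], [0, 0, 0], 1],
])

```text
time_s: 22.65
tool_pos: [0.5847, 0.0945, 0.2127]
orientation: [180.0, -0.0, 81.0]
contact_force: [1.0, -1.9, -0.6]
opening: 0.0001
grip_force: 1.1
```

Call:
drive_tool([
  [[0, 0, 0], [0.0006, 0, 0], 1],
  [[0, 0, 0], [0.0006, 0, 0], 1],
  [[0, 0, 0], [0, 0, 0], 1],
])

```text
time_s: 22.95
tool_pos: [0.5848, 0.0948, 0.2126]
orientation: [-180.0, 0.1, 81.0]
contact_force: [-1.1, -4.5, 1.8]
opening: 0.0007
grip_force: 2.4
```

Contact: the tool stopped advancing and the force rose. Pressing a little more.

Call:
drive_tool([
  [[0, 0, 0], [0.0006, 0, 0], 1],
  [[0, 0, 0], [0, 0, 0], 1],
  [[0, 0, 0], [0, 0, 0], 1],
])

```text
time_s: 23.25
tool_pos: [0.5849, 0.0949, 0.2126]
orientation: [-180.0, 0.1, 80.9]
contact_force: [-0.8, -5.7, 1.7]
opening: 0.0005
grip_force: 2.9
```

Call:
drive_tool([
  [[0, 0, 0], [0.0006, 0, 0], 1],
  [[0, 0, 0], [0, 0, 0], 1],
  [[0, 0, 0], [0, 0, 0], 1],
])

```text
time_s: 23.55
tool_pos: [0.5849, 0.0951, 0.2126]
orientation: [-180.0, 0.1, 80.9]
contact_force: [-2.4, -6.5, 2.3]
opening: 0.0004
grip_force: 3.3
```

Call:
drive_tool([
  [[0, 0, 0], [0.0008, 0, 0], 1],
  [[0, 0, 0], [0, 0, 0], 1],
  [[0, 0, 0], [0, 0, 0], 1],
  [[0, 0, 0], [0, 0, 0], 1],
])

```text
time_s: 23.95
tool_pos: [0.585, 0.0953, 0.2126]
orientation: [-180.0, 0.2, 80.9]
contact_force: [-1.8, -6.9, 3.6]
opening: 0.0007
grip_force: 3.8
```

Call:
drive_tool([
  [[0, 0, 0], [0.001, 0, 0], 1],
  [[0, 0, 0], [0, 0, 0], 1],
  [[0, 0, 0], [0, 0, 0], 1],
  [[0, 0, 0], [0, 0, 0], 1],
])

```text
time_s: 24.35
tool_pos: [0.5851, 0.0955, 0.2125]
orientation: [-180.0, 0.2, 80.9]
contact_force: [-1.7, -9.2, 3.2]
opening: 0.0002
grip_force: 4.4
```

About 9 N at the wrist minus about 2 N of sliding friction gives roughly 7 N on the stop, held for several tenths of a second. Backing off and lifting clear.

Call:
drive_tool([
  [[0, 0, 0], [-0.004, 0, 0], 1],
  [[0, 0, 0], [-0.01, 0, 0], 1],
  [[0, 0, 0], [-0.015, 0, 0], 1],
  [[0, 0, 0], [0, 0, -0.02], 1],
  [[0, 0, 0], [0, 0, -0.04], 1],
])

```text
time_s: 24.85
tool_pos: [0.5804, 0.0741, 0.2597]
orientation: [-179.7, 0.0, 80.9]
contact_force: [1.4, -0.4, 0.1]
opening: 0.0005
grip_force: 0.0
```

Call:
drive_tool([
  [[0, 0, 0], [-0.04, 0, -0.04], 1],
  [[0, 0, 0], [-0.05, 0, -0.02], 1],
  [[0, 0, 0], [-0.05, 0, 0], 1],
  [[0, 0, 0], [-0.05, 0, 0], 1],
  [[0, 0, 0], [-0.05, 0, 0], 1],
])

```text
time_s: 25.35
tool_pos: [0.5514, -0.1159, 0.3104]
orientation: [179.9, -0.0, 81.0]
contact_force: [0.2, -0.3, -0.1]
opening: 0.0002
grip_force: 0.0
```

Call:
drive_tool([
  [[0, 0, 0], [0, 0, 0], 1],
  [[0, 0, 0], [0, 0, 0], 1],
  [[0, 0, 0], [0, 0, 0], 1],
  [[0, 0, 0], [0, 0, 0], 1],
])

```text
time_s: 25.75
tool_pos: [0.5518, -0.1129, 0.3092]
orientation: [180.0, -0.1, 81.1]
contact_force: [0.3, 0.2, -0.1]
opening: 0.0002
grip_force: 0.0
```

```bash
python3 - <<'E'
from h import *
o=[]
for c,(x0,y0) in {"top":(210,150),"side":(195,170)}.items():
    im=ctrl.snapshot(c)[y0:y0+90,x0:x0+90,::-1]; o.append(cv2.convertScaleAbs(cv2.resize(im,None,fx=4.4,fy=4.4,interpolation=cv2.INTER_CUBIC),alpha=1.6))
cv2.imwrite("pics/g6.png",np.hstack(o)); print(ctrl.get_obs()["contact_force"])
E
```

```text
[ 0.76792177 -0.19381102  0.16125929]
```

View pics/g6.png

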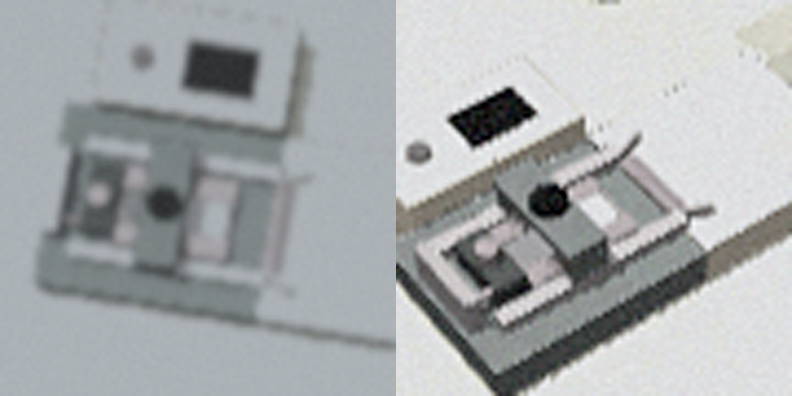

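The carrier lies in the pocket under the bridge, square between the walls. Its front is against the dark block (top crop, about 122, 225) and its rear (240, 215) is well past the lip (275, 225). The arm is clear, so I'm handing in.

```bash
python3 -c "
from bench import ctrl
print(ctrl.finish_job())"
```

```text
the job is handed in; nothing more can be done
None
```

I handed the job in: the narrow carrier went over the lip and lies flat in the pocket against the end stop, pressed with an estimated 7 N (about 9 N at the wrist, less sliding friction), with the arm clear and nothing else on the bench touched as far as I could see; the hand-in returned no verdict.

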